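Clip the ladle to the shelf loop

TASK

Take the ladle by its black grip and push its sprung hook onto the near upright of the steel loop until the upright is right inside the hook and the gate has snapped shut behind it. Then draw the ladle gently back until the loop has run to the end of its slot and you feel the shut gate hold, and leave the ladle lying flat on the shelf, clipped to the loop. Never shove or pull hard on the loop (keep under 20 N), and do not disturb the other things on the shelf.

Things in the scene. Friction and masses are not known exactly. Their poses are not given: they have to be found in the camera images.
- ladle: Aluminium ladle, 230 mm long, 0.15 to 0.3 kg, lying flat. Origin: underside, at the grip; x points along it to the hook, z up. Black grip block: x -45 to 35 mm, 18 mm wide (y), from the underside up to 34 mm. Bowl 64 mm across, 30 mm high, centred at x = -105 mm. Hook: a level U of 8 mm bar, its mid-plane 13 mm above the underside, open to +x, 24 mm wide inside.
- hook_mouth (a point): Middle of the hook's flared mouth, at x = 90, y = 1, z = 13 mm of the ladle; axes as the ladle. An upright enters here, going to -x, its middle at most 5 mm aside of this line.
- hook_seat (a point): Where the middle of the upright stands when pushed home against the bottom of the hook: x = 52, y = 1, z = 13 mm of the ladle; axes as the ladle. The gate shuts behind an upright that is less than about 4 mm short of it; drawn back against the shut gate, the upright stands some 18 mm ahead (+x) of this point.
- gate (a joint): The hook's sprung gate across the mouth, 73 to 78 mm ahead of the ladle's origin. 0 rad = shut, positive = swung into the hook (up to 1.35). It opens inwards only; an upright needs some 3 to 7 N to get past it.
- loop: Steel loop, an upside-down U of 6 mm round bar: two uprights 70 mm apart, top 51 mm above the shelf. Origin: foot of the near upright (nearer the ladle), at shelf level; x points to the far upright: push the hook on that way; z up. It slides along x, with 1 N of friction, in the slot of a plate (170 x 36 mm) let in flush with the shelf.
- loop_leg (a point): Middle of the near upright, 15 mm above the shelf; axes as loop. The loop runs away before the hook until it meets the end of its slot, and when drawn comes back to the other end. The slot allows 40 mm in all; what is left on either side differs each time (3 to 37 mm) and is not measured. Both ends are cushioned, some 5 N per mm.
- shelf: Fixed steel shelf tray, 420 x 960 mm; its top is 30 mm above this origin, with a lip 12 mm high round the edge. Origin: centre of the underside.
- bin: Bystander: white plastic swing-door bin, 118 x 128 mm and 190 mm tall, its flap ajar. Origin: centre of the underside.
- jar: Bystander: glass jar with steel cap, 68 mm across, 110 mm tall. Origin: centre of the underside.
- spoon_rest: Bystander: white ceramic spoon rest, a dish 88 mm across with a short tongue. Origin: centre of the underside.
- spatula: Bystander: wooden spatula lying flat, 240 mm long. Origin: at its middle.
- mug: Bystander: white ceramic mug, 76 mm across, 85 mm tall. Origin: centre of the underside.
- pepper_mill: Bystander: dark wooden pepper mill, 52 mm across, 130 mm tall. Origin: centre of the underside.
- salt: Bystander: ceramic salt shaker with a steel top, 44 mm across, 75 mm tall. Origin: centre of the underside.
There are look-alikes about, which are no part of the job. What is shaped like the ladle but blue is not meant.

How it is judged (in metres and radians):
On the way, in this order (a step that is already met when the one before it is completed fails the run):
1. the near upright is inside the hook, past the gate, and the gate has snapped shut (x of loop_leg in the frame of ladle between 0.044 and 0.0755 m and y of loop_leg in the frame of ladle between -0.014 and 0.014 m and z of loop_leg in the frame of ladle between -0.02 and 0.04 m and value of joint gate below 0.15 rad and x of loop_leg in the frame of ladle below 0.064 m), for 0.1 s.
2. the ladle is drawn back so that the shut gate holds the upright with more than 3 N (x of loop_leg in the frame of ladle between 0.044 and 0.0755 m and y of loop_leg in the frame of ladle between -0.014 and 0.014 m and z of loop_leg in the frame of ladle between -0.02 and 0.04 m and value of joint gate below 0.15 rad and x of loop_leg in the frame of ladle above 0.064 m and contact force between ladle and loop above 3 N), for 0.2 s.
At the end, for the whole second after the job is handed in: The near upright is inside the hook (44 to 75.5 mm ahead of the ladle's origin, within 14 mm of its mid-line), the gate is shut (below 0.15 rad), and the ladle lies still and flat on the shelf (underside within 4 mm of it, tilt below 0.1 rad) (x of loop_leg in the frame of ladle between 0.044 and 0.0755 m and y of loop_leg in the frame of ladle between -0.014 and 0.014 m and z of loop_leg in the frame of ladle between -0.02 and 0.04 m and value of joint gate below 0.15 rad and z of ladle in the frame of shelf below 0.034 m and angle between ladle's own z axis and vertical below 0.1 rad and linear speed of ladle below 0.02 m/s); the robot touches nothing.
It fails at once if the ladle presses on the loop with 20 N or more (contact force between ladle and loop above 20 N).
It fails at once if a bystander is moved more than 25 mm or tipped (distance of any of bin, jar, spoon_rest, spatula, mug, pepper_mill, salt from where it was at the start of the episode above 0.025 m or angle between any of bin, jar, spoon_rest, spatula, mug, pepper_mill, salt's own z axis and vertical above 0.4 rad).
It also fails if it takes over 51 s, if anything falls off the work surface, if the arm or the gripper's body presses on something with over 40 N, if the wrist force passes 120 N, or if a joint passes its speed limit or range.

ROBOT

A 6-joint arm with a two-finger parallel gripper is mounted at the origin on the work surface. World frame = base frame: x ahead of the robot, y to its left, z up, the work surface at z = 0. Lengths are in mm, angles in rad, forces in N, time in s.
With the tool pointing down it reaches from about 300 to 750 mm from the base axis. Payload 8.5 kg.
Tool frame: the origin (TCP) lies between the finger pads; the fingertips stand 11 mm ahead of it and the grasp point (between the pads) lies 8 mm behind it; z points along the fingers, y is the direction in which the jaws open and shut (so a half turn about z gives the same grasp; the last joint's range is limited). The gripper opens to 85 mm and grips with 20 to 120 N. Pads are 22 mm wide; open, the fingers measure 114 mm over their backs; the gripper's body (76 mm by 85 mm) begins 54 mm behind the grasp point. The pads swing forward as they close: fully open they stand 13 mm farther back than shut.
Start: joints at [-1.359, 0.381, 1.297, -0, 1.464, -0.215], TCP at [227.67, -500.646, 242.322] pointing down, gripper open.
Joint ranges: [-3.11, 3.11], [-0.89, 2.33], [0.22, 2.48], [-1.42, 4.56], [0.17, 2.85], [-2.88, 2.88]. Speed limits (rad/s): [2.39, 2.39, 3.14, 3.14, 3.14, 3.14].

INTERFACE

Orientations are given as a unit quaternion [x, y, z, w].
In Python, from rig import robot gives the robot as it stands. The module is installed in compiled form; this text tells all that it offers.
- The arm moves only by the tool apply_moves, never from a script. Its argument "plan" is a list of rows, each a list of 7 numbers: the turn, a rotation vector about the tool's x, y, z in degrees, then the shift along the tool's x, y, z in m, then the finger opening in m, from 0 to 0.0854. A call has exactly 5 rows; each row is the pose to reach, as a shift and turn from the pose commanded when the call began, along the tool's axes at that moment; what a row does not reach only later rows make up. A row lasts 1/10 s, in which the tool goes at most 50 mm and 8.59 degrees, less where a joint would pass 70% of its speed; a pose out of reach is approached as far as the arm can. A call with a gripper value outside its range is refused whole. The fingers move at their own pace and stop on an object; "force" is the grip in N (left out, the last holds). Time passes only in rows, so rows that repeat a pose let the fingers close, or fill a call up. It gives the time, the measured TCP pose, the force and the opening at its end, in the units of the state.
- robot.get_state(): the state, without advancing time (a new reading comes with each control period).
- robot.grab_frame(name): name is "side" or "top"; returns the picture (384x512x3 uint8, red, green, blue); there is no depth.
- robot.camera_info(name): a dict with "fx", "fy", "cx", "cy" (pixels), "R" (3x3) and "t" (3): a world point X has camera coordinates R X + t. Camera axes: x right, y down, z forward; pixel columns grow to the right and rows downward; lengths in mm; the calibration is good to about 2 mm. A picture is of the moment at which its call begins. camera_info takes no time and is no camera call.
- robot.close_job(): hands the job in, once; it reports no verdict.
The state is a dict: "t": time; "q": joint angles; "dq": joint speeds; "tau": joint torques, N m; "tool_pos": TCP position; "orientation": TCP orientation; "force": force on the tool from outside, world axes, zero at the start; "wrist_torque": the same for the moment, N m; "grip_width": finger opening in mm.
Only numpy, scipy, OpenCV 4.12 (cv2) and the standard library are available. Lean on these libraries where they do the work, as an engineer would, in place of code of your own. Each camera call takes 0.05 s, during which the arm holds its last target.

## Working session

There is one attempt and no reset: what is moved stays moved. The work goes in short steps, Python scripts to look and compute and a tool call to move; the robot and the scene stay as the last step left them, time stands still between calls to the robot, and variables do not carry over. Pictures are saved under pics/ and viewed, and the job is handed in when it is done.

Besides the shell and the picture viewer there is one more tool, called by a JSON object that holds its "name" and its "arguments", one argument or row to a line. apply_moves: Moves the arm, as the interface text tells. Its arguments: {"type":"object","properties":{"plan":{"type":"array"},"force":{"type":"number"}},"required":["plan"]}

```bash
mkdir -p pics; python3 - <<'E'
from rig import robot
import cv2,json
s=robot.get_state(); print(s)
for n in("side","top"):
    f=robot.grab_frame(n); cv2.imwrite(f"pics/{n}0.png",f[:,:,::-1]); i=robot.camera_info(n); print(n,i)
E
```

```text
{'t': 0.0, 'q': array([-1.35929103e+00,  3.81144454e-01,  1.29827421e+00,  2.82805491e-06,
        1.46360449e+00, -2.15296373e-01]), 'dq': array([ 0.00067403,  0.00255304,  0.00075629,  0.000172  ,  0.00017923,
       -0.00018612]), 'tau': array([ 7.93235213e-04, -4.48459482e+01, -2.31277370e+01, -6.79967775e-05,
        4.74560176e-03, -2.87837722e-06]), 'tool_pos': array([ 227.61696993, -500.37210856,  241.73491636]), 'orientation': array([ 9.77316105e-01,  2.11784607e-01,  2.76158084e-06, -7.15245107e-04]), 'force': array([ 0.15397256, -0.09131342, -0.45710603]), 'wrist_torque': array([-0.07726424, -0.02722503,  0.04908462]), 'grip_width': 85.45768533312375}
side {'fx': 417.0379606454856, 'fy': 417.0379606454856, 'cx': 255.2728934246509, 'cy': 194.79291837868652, 'R': array([[-0.89638352, -0.44327666,  0.00154571],
       [-0.34577884,  0.69703538, -0.62815498],
       [ 0.27736902, -0.56360224, -0.77808672]]), 't': array([ 395.33933671,  196.22936837, 1020.22536781])}
top {'fx': 408.3544645678924, 'fy': 408.3544645678924, 'cx': 252.9491617511563, 'cy': 189.08167263281854, 'R': array([[-0.00969419, -0.99988265, -0.0118622 ],
       [-0.98987527,  0.01127576, -0.1414914 ],
       [ 0.14160855,  0.01037046, -0.98986841]]), 't': array([  23.32648555,  478.70608904, 1301.73276982])}
```

View pics/side0.png

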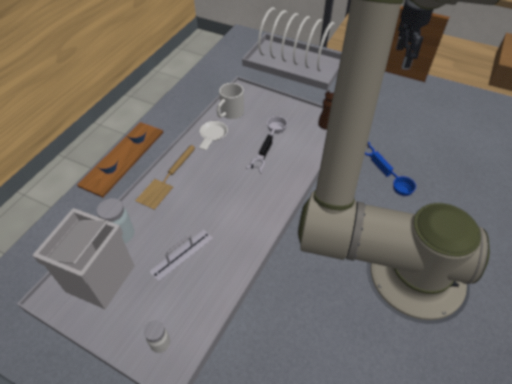

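View pics/top0.png

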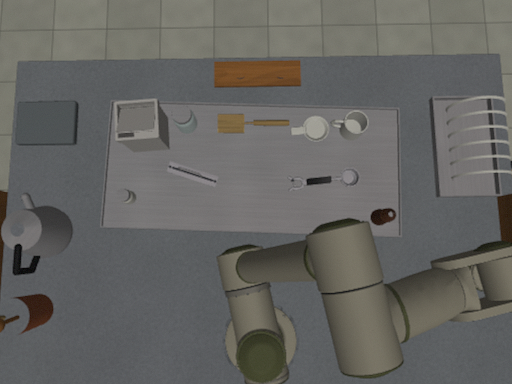

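The black-gripped ladle is in the top view: grip ~(319,181), bowl (349,177), hook (296,183). A blue look-alike is at side (385,165) and isn't the one meant. The loop plate is at top (192,174). I'll enlarge both to confirm.

```bash
cat > h.py <<'E'
import numpy as np,cv2
from rig import robot
CI={n:robot.camera_info(n) for n in("side","top")}
def ray(n,uv):
    c=CI[n];R=np.array(c['R']);t=np.array(c['t'])
    d=R.T@np.array([(uv[0]-c['cx'])/c['fx'],(uv[1]-c['cy'])/c['fy'],1]);return -R.T@t,d/np.linalg.norm(d)
def plane(n,uv,z):
    o,d=ray(n,uv);return o+d*(z-o[2])/d[2]
def tri(us,ut):
    o1,d1=ray('side',us);o2,d2=ray('top',ut)
    A=np.stack([d1,-d2],1);s=np.linalg.lstsq(A,o2-o1,rcond=None)[0]
    p,q=o1+s[0]*d1,o2+s[1]*d2;return (p+q)/2,np.linalg.norm(p-q)
def proj(n,X):
    c=CI[n];p=np.array(c['R'])@np.array(X)+c['t'];return np.array([c['fx']*p[0]/p[2]+c['cx'],c['fy']*p[1]/p[2]+c['cy']])
E
python3 - <<'E'
import cv2,numpy as np
t=cv2.imread('pics/top0.png');s=cv2.imread('pics/side0.png')
def crop(im,x,y,w,h,k): return cv2.resize(im[y:y+h,x:x+w],None,fx=k,fy=k,interpolation=cv2.INTER_CUBIC)
a=crop(t,280,160,80,40,9);b=crop(t,160,155,80,40,9);
cv2.imwrite('pics/topc.png',np.vstack([a[:290],b[:290]]))
a=crop(s,240,110,50,65,8);b=crop(s,145,220,75,65,8)[:, :400] if 0 else crop(s,147,225,50*1,65,8)
b=crop(s,147,225,70,60,5.7)
cv2.imwrite('pics/sidec.png',a);cv2.imwrite('pics/sided.png',crop(s,145,225,75,55,10))
E
```

```text
(no output)
```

View pics/topc.png

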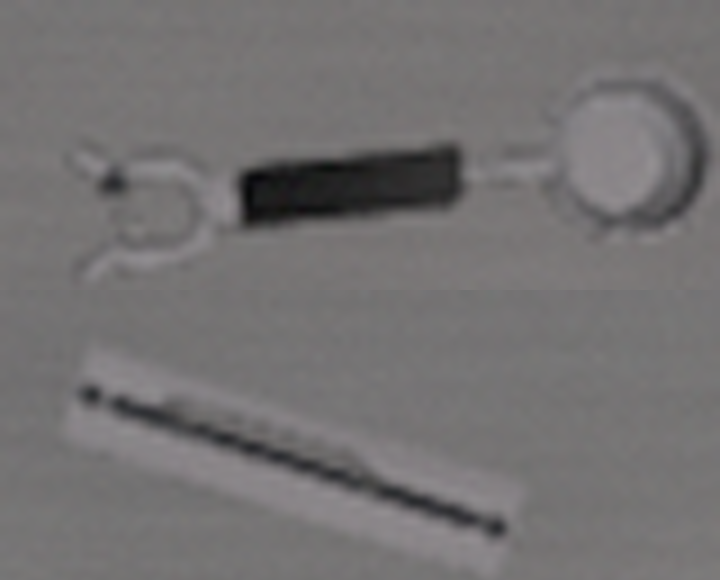

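View pics/sidec.png

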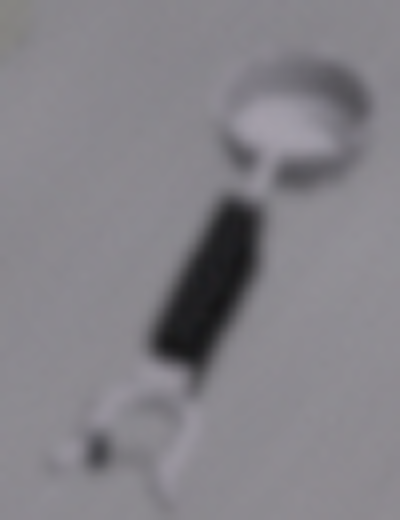

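View pics/sided.png

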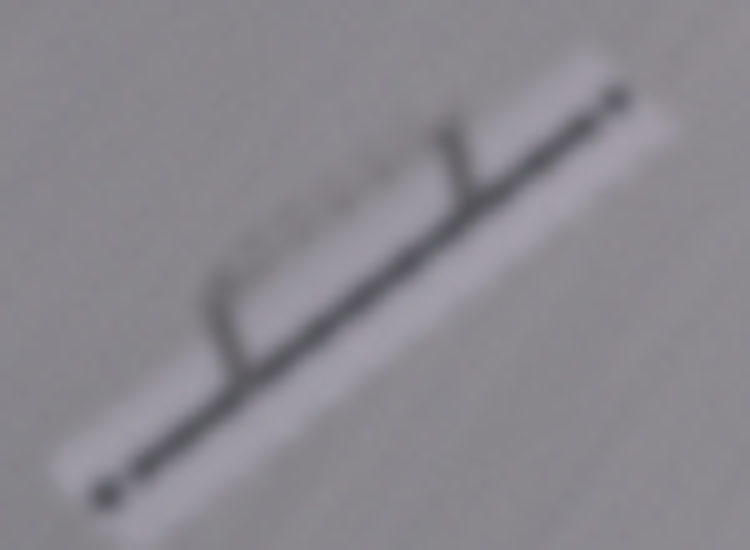

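The crops confirm it: a black-gripped aluminium ladle with a U hook to image left, and the loop on a slotted plate, screws at crop ends. Its near upright's foot is at side ≈(191.5,245). Next I'll measure.

```bash
python3 - <<'E'
from h import *
np.set_printoptions(precision=1,suppress=True)
o=lambda x,y,k,ox,oy:np.array([(x+.5)/k-.5+ox,(y+.5)/k-.5+oy])
tA=o(90,105,9,160,155);tB=o(500,237,9,160,155)
sA=o(107,495,10,145,225);sB=o(615,98,10,145,225)
print('screws',tri(sA,tA),tri(sB,tB))
for n,a,b in(('top',tA,tB),('side',sA,sB)):print(n,plane(n,a,30),plane(n,b,30))
fn=o(470,203,10,145,225);ff=o(243,380,10,145,225)
tn=o(450,125,10,145,225);tf=o(215,290,10,145,225)
print('feet',plane('side',fn,30),plane('side',ff,30),'tops',plane('side',tn,79),plane('side',tf,79))
# grip
for n,(x,y,w,h) in(('top',(295,170,50,25)),('side',(250,125,35,45))):
    im=cv2.imread(f'pics/{n}0.png')[y:y+h,x:x+w];g=im.max(2)
    m=(g<75).astype(np.uint8);k,l,st,c=cv2.connectedComponentsWithStats(m);i=1+np.argmax(st[1:,4])
    pts=np.argwhere(l==i)[:,::-1].astype(np.float32);r=cv2.minAreaRect(pts);print(n,c[i]+[x,y],r[0]+np.array([0,0]),r[1:],[x,y]); 
    print(plane(n,c[i]+[x,y],64),plane(n,c[i]+[x,y],50))
    globals()['g'+n]=c[i]+[x,y]
print(tri(gside,gtop))
# bowl & hook bar
print('bowl top',plane('top',o(625,152,9,280,160),55),'bowl side',plane('side',o(297,115,8,240,110),55))
print('hookroot top', plane('top',o(80,155,9,280,160),43),plane('top',o(92,272,9,280,160),43),'bottomU',plane('top',o(210,205,9,280,160),43))
print('side tips', plane('side',o(60,465,8,240,110),43),plane('side',o(165,505,8,240,110),43))
for X in [(0,0)]:pass
E
```

```text
screws (array([558.9, 293.7,  32.7]), np.float64(0.5139619082781954)) (array([508.7, 142.9,  31.2]), np.float64(1.4923334247226723))
top [559.3 294.2  30. ] [508.2 142.7  30. ]
side [560.5 292.8  30. ] [510.  142.5  30. ]
feet [526.4 185.4  30. ] [549.  252.5  30. ] tops [520.8 192.6  79. ] [545.4 255.5  79. ]
top [318.3 180.2] [23.2 10.2] ((6.268734931945801, 24.278907775878906), 84.2894058227539) [295, 170]
[ 501.  -191.6   64. ] [ 503.3 -193.8   50. ]
side [265.7 145.6] [15.9 20.2] ((7.155416965484619, 21.0190372467041), 26.56505012512207) [250, 125]
[ 497.5 -182.2   64. ] [ 503.4 -195.2   50. ]
(array([ 502.8, -193.5,   51.8]), np.float64(0.3464409105193734))
bowl top [ 513.6 -292.1   55. ] bowl side [ 511.5 -291.    55. ]
hookroot top [516.9 -97.9  43. ] [ 474.  -101.3   43. ] bottomU [ 498.  -144.5   43. ]
side tips [515.4 -97.6  43. ] [473.7 -97.   43. ]
```

```bash
cat >> h.py <<'E'
from scipy.spatial.transform import Rotation as Ro
def go(p,yaw,rc=None,pc=None):
    """print turn/shift in tool axes to reach p with tool down and tool x at yaw deg"""
    s=robot.get_state();R0=Ro.from_quat(s['orientation']) if rc is None else rc
    a=np.radians(yaw);Rt=Ro.from_matrix(np.array([[np.cos(a),np.sin(a),0],[np.sin(a),-np.cos(a),0],[0,0,-1]]))
    rv=(R0.inv()*Rt).as_rotvec(degrees=True);sh=R0.inv().apply(np.array(p)-s['tool_pos'])/1000
    x=R0.as_matrix()[:,0]
    print('turn',rv.round(2),'shift',sh.round(4),'| pos',s['tool_pos'].round(1),'yaw',np.degrees(np.arctan2(x[1],x[0])).round(2),'F',s['force'].round(2),'T',s['wrist_torque'].round(2),'w',round(s['grip_width'],1),'t',round(s['t'],2))
E
python3 -c "
from h import *
go([502.8,-193.5,150],95.3)
for n,uv in (('mill',(383,215)),('spoon',(316,128)),('mug',(353,125))):print(n,plane('top',uv,80))"
```

```text
turn [-5.000e-02 -6.000e-02 -7.085e+01] shift [ 0.3775 -0.1654  0.0921] | pos [ 227.6 -500.4  241.8] yaw 24.45 F [-0.45 -0.14  0.17] T [-0.02 -0.01 -0.02] w 85.1 t 0.1
mill [ 386.12280021 -386.89683887   80.        ]
spoon [ 668.79097919 -187.21438093   80.        ]
mug [ 677.18670621 -306.47490721   80.        ]
```

{"name": "apply_moves", "arguments": {
  "plan": [
    [0,0,-8.5,0.045,-0.02,0,0.085],
    [0,0,-17,0.09,-0.04,0,0.085],
    [0,0,-25.5,0.135,-0.06,0,0.085],
    [0,0,-34,0.18,-0.08,0,0.085],
    [0,0,-42.5,0.225,-0.1,0,0.085]
  ]
}}

```text
t: 0.6
tool_pos: [392.0, -314.8, 242.1]
orientation: [0.833, 0.554, 0.0, -0.0]
force: [0.1, -1.7, 0.1]
grip_width: 85.2
```

```bash
python3 -c "
from h import *
go([502.8,-193.5,120],95.3)"
```

```text
turn [-2.000e-02 -2.000e-02 -2.802e+01] shift [0.1546 0.0554 0.1222] | pos [ 392.  -314.8  242.1] yaw 67.28 F [ 0.07 -1.71  0.12] T [ 0.   -0.04  0.07] w 85.2 t 0.6
```

{"name": "apply_moves", "arguments": {
  "plan": [
    [0,0,-7,0.039,0.014,0.02,0.085],
    [0,0,-14,0.078,0.028,0.05,0.085],
    [0,0,-21,0.116,0.042,0.08,0.085],
    [0,0,-28,0.1546,0.0554,0.11,0.085],
    [0,0,-28,0.1546,0.0554,0.122,0.085]
  ]
}}

```text
t: 1.1
tool_pos: [503.6, -192.0, 117.5]
orientation: [0.673, 0.74, 0.0, -0.002]
force: [-0.3, -1.0, -0.3]
grip_width: 84.8
```

```bash
python3 -c "
from h import *
go([502.8,-193.5,46],95.3)
for n in('side','top'):cv2.imwrite(f'pics/{n}1.png',robot.grab_frame(n)[:,:,::-1])
im=cv2.imread('pics/side1.png');cv2.imwrite('pics/s1c.png',cv2.resize(im[80:210,200:330],None,fx=4.5,fy=4.5,interpolation=2))
"
```

```text
turn [-0.16 -0.19  0.1 ] shift [-0.0016 -0.0008  0.0715] | pos [ 503.6 -192.   117.5] yaw 95.39 F [-0.3  -1.02 -0.29] T [-0.04  0.02  0.  ] w 84.8 t 1.1
```

View pics/s1c.png

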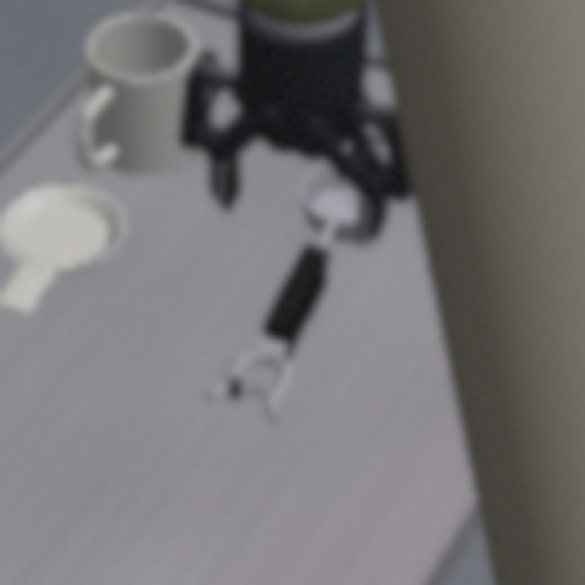

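```bash
python3 -c "
from h import *
print(proj('side',[503.6,-192,107]),proj('side',[503.6,-192,120]))
go([502.8,-193.5,46],95.3)"
```

```text
[265.54872205 131.80834112] [265.64433508 128.36706733]
turn [-0.21 -0.17 -0.24] shift [0.0007 0.001  0.0722] | pos [ 502.2 -194.4  118.2] yaw 95.06 F [ 0.39 -0.37 -0.06] T [ 0.01  0.03 -0.03] w 85.1 t 1.2
```

{"name": "apply_moves", "arguments": {
  "plan": [
    [0,0,0,-0.0015,-0.001,0.015,0.085],
    [0,0,0,-0.0015,-0.001,0.03,0.085],
    [0,0,0,-0.0015,-0.001,0.045,0.085],
    [0,0,0,-0.0015,-0.001,0.06,0.085],
    [0,0,0,-0.0015,-0.001,0.071,0.085]
  ]
}}

```text
t: 1.7
tool_pos: [501.5, -198.4, 49.4]
orientation: [0.676, 0.736, 0.0, 0.0]
force: [0.1, 0.7, -0.4]
grip_width: 85.3
```

```bash
python3 -c "
from h import *
go([502.8,-193.5,46],95.3)
cv2.imwrite('pics/top2.png',robot.grab_frame('top')[:,:,::-1]);im=robot.grab_frame('side')[:,:,::-1];cv2.imwrite('pics/s2c.png',cv2.resize(im[80:210,200:330],None,fx=4.5,fy=4.5,interpolation=2))
"
```

```text
turn [ 0.03  0.03 -0.44] shift [0.0048 0.0017 0.0034] | pos [ 501.5 -198.4   49.4] yaw 94.86 F [ 0.13  0.66 -0.44] T [-0.01  0.01  0.03] w 85.3 t 1.7
```

View pics/s2c.png

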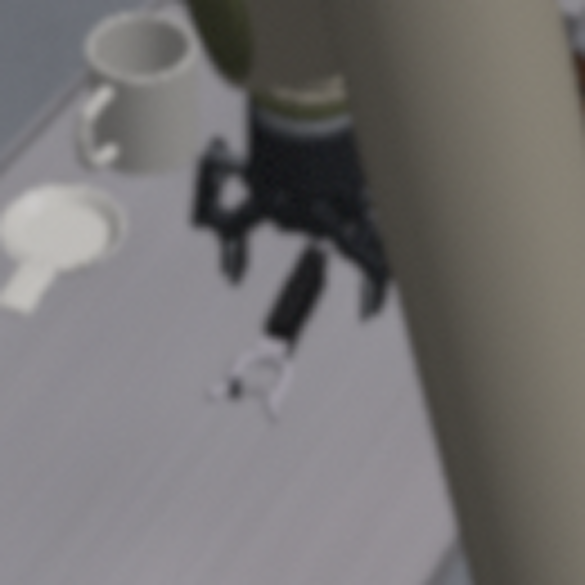

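The fingers straddle the grip, with tips at about crop (232,280) and (372,315). I'll correct by 5 mm and close.

{"name": "apply_moves", "arguments": {
  "plan": [
    [0,0,0,0.002,0.001,0.001,0.085],
    [0,0,-0.3,0.004,0.0015,0.002,0.085],
    [0,0,-0.3,0.0045,0.0015,0.003,0.085],
    [0,0,-0.3,0.0045,0.0015,0.003,0.06],
    [0,0,-0.3,0.0045,0.0015,0.003,0.04]
  ],
  "force": 60
}}

```text
t: 2.3
tool_pos: [502.9, -192.9, 46.5]
orientation: [0.674, 0.739, 0.0, 0.0]
force: [-0.9, 0.2, -0.1]
grip_width: 59.0
```

```bash
python3 -c "
from h import *
go([502.8,-193.5,46],95.3)"
```

```text
turn [ 0.01  0.01 -0.04] shift [-0.0006 -0.0002  0.0005] | pos [ 502.9 -192.9   46.5] yaw 95.26 F [-0.86  0.16 -0.11] T [ 0.06  0.09 -0.02] w 59.0 t 2.3
```

{"name": "apply_moves", "arguments": {
  "plan": [
    [0,0,0,0,0,0,0.03],
    [0,0,0,0,0,0,0.02],
    [0,0,0,0,0,0,0.01],
    [0,0,0,0,0,0,0.005],
    [0,0,0,0,0,0,0.005]
  ],
  "force": 60
}}

```text
t: 2.8
tool_pos: [502.9, -193.0, 46.6]
orientation: [0.674, 0.739, 0.0, 0.0]
force: [-0.3, 0.3, 3.6]
grip_width: 17.2
```

{"name": "apply_moves", "arguments": {
  "plan": [
    [0,0,0,0,0,0,0.005],
    [0,0,0,0,0,0,0.005],
    [0,0,0,0,0,0,0.005],
    [0,0,0,0,0,0,0.005],
    [0,0,0,0,0,0,0.005]
  ],
  "force": 90
}}

```text
t: 3.3
tool_pos: [503.0, -193.0, 46.6]
orientation: [0.674, 0.739, 0.0, 0.0]
force: [-0.3, 0.3, 6.3]
grip_width: 16.4
```

{"name": "apply_moves", "arguments": {
  "plan": [
    [0,0,0,0,0,-0.002,0.005],
    [0,0,0,0,0,-0.004,0.005],
    [0,0,0,0,0,-0.006,0.005],
    [0,0,0,0,0,-0.006,0.005],
    [0,0,0,0,0,-0.006,0.005]
  ],
  "force": 90
}}

```text
t: 3.8
tool_pos: [502.8, -192.8, 52.2]
orientation: [0.674, 0.739, -0.0, -0.0]
force: [-0.5, 0.6, -3.0]
grip_width: 16.5
```

```bash
python3 -c "
from h import *
go([502.8,-193.5,46],95.3)
for n in('side','top'):cv2.imwrite(f'pics/{n}3.png',robot.grab_frame(n)[:,:,::-1])
a=cv2.imread('pics/side3.png')[100:190,220:310];b=cv2.imread('pics/top3.png')[150:210,270:370]
cv2.imwrite('pics/s3c.png',cv2.resize(a,None,fx=6,fy=6,interpolation=2));cv2.imwrite('pics/t3c.png',cv2.resize(b,None,fx=7,fy=7,interpolation=2))
"
```

```text
turn [-0.01 -0.01 -0.05] shift [-0.0007 -0.      0.0062] | pos [ 502.8 -192.8   52.2] yaw 95.25 F [-0.52  0.62 -3.03] T [-0.02  0.01 -0.02] w 16.5 t 3.8
```

View pics/s3c.png

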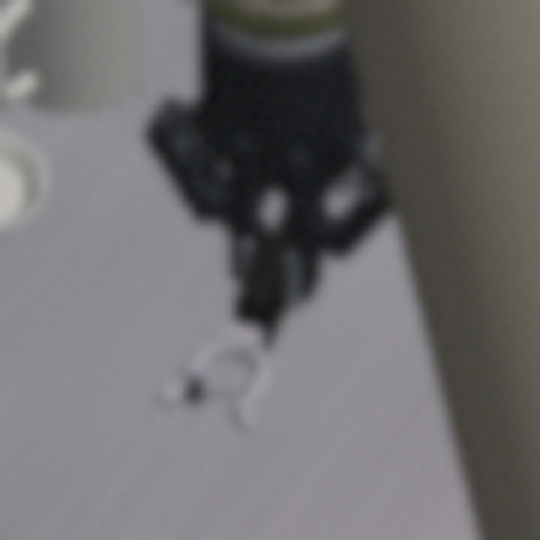

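View pics/t3c.png

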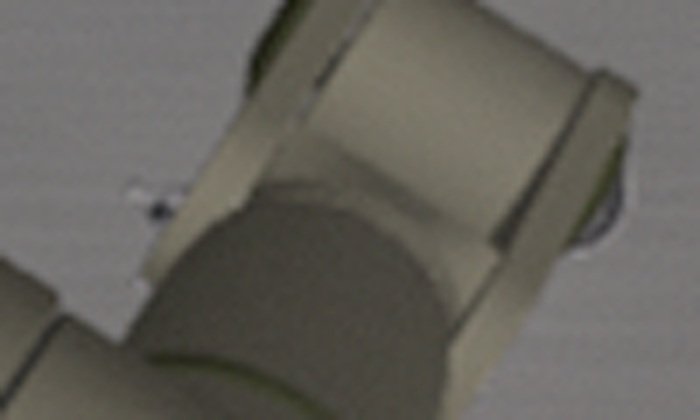

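Force z of -3 N shows the ladle is held and lifted. I'll carry it to about 35 mm short of the loop, turned to the slot's direction (71.4°).

```bash
python3 -c "
from h import *
go([483.9,64.3,58],71.4)"
```

```text
turn [-2.000e-02 -1.000e-02  2.386e+01] shift [ 0.2578  0.0048 -0.0058] | pos [ 502.8 -192.8   52.2] yaw 95.26 F [ 0.1  -0.25 -2.38] T [0.01 0.03 0.01] w 16.7 t 3.9
```

{"name": "apply_moves", "arguments": {
  "plan": [
    [0,0,2,0.01,0,-0.005,0.005],
    [0,0,5,0.03,0,-0.006,0.005],
    [0,0,8,0.06,0.001,-0.006,0.005],
    [0,0,11,0.09,0.002,-0.006,0.005],
    [0,0,14,0.12,0.0025,-0.006,0.005]
  ]
}}

```text
t: 4.4
tool_pos: [494.2, -72.1, 58.3]
orientation: [0.76, 0.65, 0.0, 0.0]
force: [-0.5, 0.3, -2.7]
grip_width: 16.5
```

```bash
python3 -c "
from h import *
go([483.9,64.3,56],71.4)"
```

```text
turn [ 0.   -0.    9.71] shift [ 0.1332 -0.0312  0.0023] | pos [494.2 -72.1  58.3] yaw 81.11 F [-0.53  0.32 -2.73] T [-0.   -0.03 -0.03] w 16.5 t 4.4
```

{"name": "apply_moves", "arguments": {
  "plan": [
    [0,0,3,0.03,-0.007,0.001,0.005],
    [0,0,6,0.065,-0.015,0.001,0.005],
    [0,0,9.7,0.1,-0.023,0.002,0.005],
    [0,0,9.7,0.125,-0.029,0.002,0.005],
    [0,0,9.7,0.133,-0.031,0.002,0.005]
  ]
}}

```text
t: 4.9
tool_pos: [483.4, 65.1, 56.3]
orientation: [0.811, 0.586, -0.0, -0.0]
force: [0.2, -0.6, -2.2]
grip_width: 16.5
```

```bash
python3 -c "
from h import *
go([483.9,64.3,56],71.4)
go([483.9,64.3,56],71.4)
for n in('side','top'):cv2.imwrite(f'pics/{n}4.png',robot.grab_frame(n)[:,:,::-1])
a=cv2.imread('pics/side4.png')[205:285,140:260];b=cv2.imread('pics/top4.png')[140:200,160:270]
cv2.imwrite('pics/s4c.png',cv2.resize(a,None,fx=6.5,fy=6.5,interpolation=2));cv2.imwrite('pics/t4c.png',cv2.resize(b,None,fx=7,fy=7,interpolation=2))
go([483.9,64.3,56],71.4)
"
```

```text
turn [-0.03 -0.01  0.3 ] shift [-0.0006  0.0008  0.0003] | pos [483.4  65.1  56.3] yaw 71.7 F [ 0.18 -0.65 -2.24] T [0.04 0.04 0.01] w 16.5 t 4.9
turn [-0.03 -0.01  0.3 ] shift [-0.0006  0.0008  0.0003] | pos [483.4  65.1  56.3] yaw 71.7 F [ 0.18 -0.65 -2.24] T [0.04 0.04 0.01] w 16.5 t 4.9
turn [0.   0.01 0.26] shift [ 0.0007 -0.0002  0.0003] | pos [483.9  63.6  56.3] yaw 71.66 F [ 0.03  0.03 -1.33] T [-0.05 -0.   -0.05] w 16.7 t 5.0
```

View pics/s4c.png

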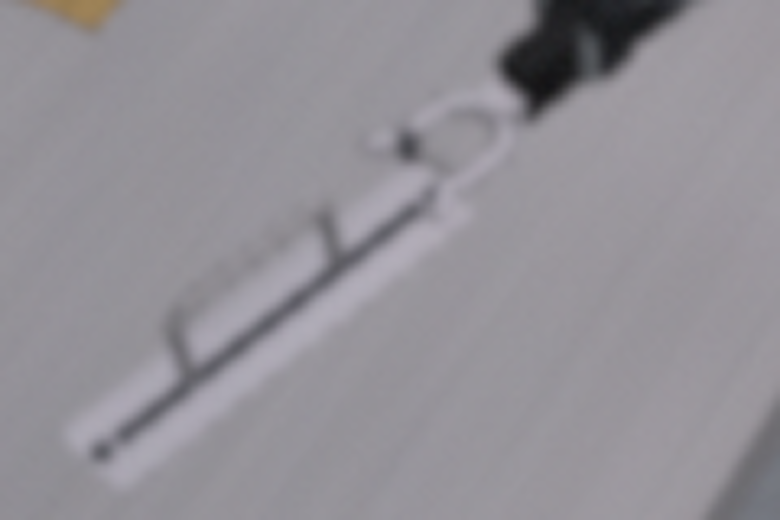

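View pics/t4c.png

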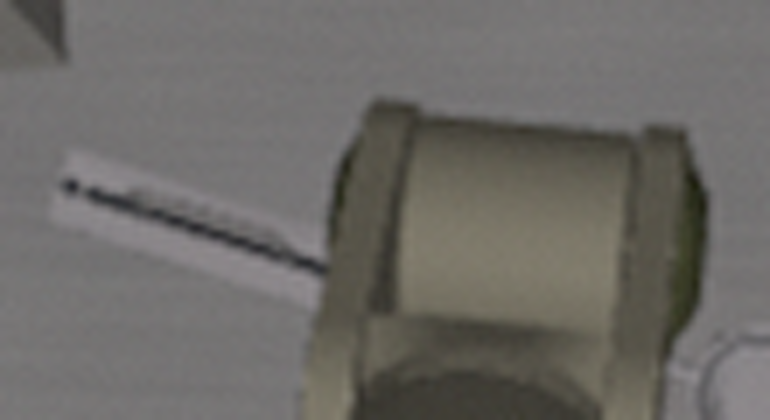

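```bash
python3 - <<'E'
from h import *
np.set_printoptions(precision=1,suppress=True)
o=lambda x,y:np.array([(x+.5)/6.5-.5+140,(y+.5)/6.5-.5+205])
z=52.7;a=np.radians(71.5);u=np.array([np.cos(a),np.sin(a)]);n=np.array([-u[1],u[0]])
t1=plane('side',o(372,138),z)[:2];t2=plane('side',o(450,218),z)[:2];leg=plane('side',o(334,238),z)[:2]
arms=[plane('side',o(*p),z)[:2] for p in ((412,122),(492,160))]
root=plane('side',o(510,100),z)[:2]
print(t1,t2,(t1+t2)/2,leg,'foot',plane('side',o(341,262),30)[:2])
O=np.array([483.9,63.6])+4.7*u
for nm,p in(('t1',t1),('t2',t2),('mid',(t1+t2)/2),('a1',arms[0]),('a2',arms[1]),('root',root),('leg',leg)):print(nm,'ladle xy',(p-O)@u,(p-O)@n)
for p in((90,1),(52,1)):print(proj('side',[*(O+u*p[0]+n*p[1]),z]),(proj('side',[*(O+u*p[0]+n*p[1]),z])-[139.5,204.5])*6.5)
E
```

```text
[534.3 142.7] [488.8 161. ] [511.5 151.9] [523.3 188.1] foot [525.2 185. ]
t1 ladle xy 86.32602334871902 -22.68208234110916
t2 ladle xy 89.258902609612 26.303407239312172
mid ladle xy 87.7924629791655 1.8106624491015293
a1 ladle xy 70.50729499233438 -17.461153047592777
a2 ladle xy 60.45970382672144 17.810638509204317
root ladle xy 36.67699130183242 1.690263435639126
leg ladle xy 125.87752232185666 2.146957501604724
[201.9 232.2] [405.3 180.2]
[213.3 223.3] [479.9 122.3]
```

The mouth and upright line up laterally within about 1 mm, with 36 mm to go. I'll lower to ~1.5 mm above the shelf and approach.

{"name": "apply_moves", "arguments": {
  "plan": [
    [0,0,0.1,0.002,-0.0005,0.002,0.005],
    [0,0,0.2,0.006,-0.001,0.004,0.005],
    [0,0,0.2,0.01,-0.001,0.006,0.005],
    [0,0,0.2,0.013,-0.001,0.008,0.005],
    [0,0,0.2,0.015,-0.001,0.008,0.005]
  ]
}}

```text
t: 5.5
tool_pos: [487.8, 77.6, 48.0]
orientation: [0.812, 0.583, -0.0, -0.0]
force: [0.8, 0.0, -2.6]
grip_width: 16.3
```

{"name": "apply_moves", "arguments": {
  "plan": [
    [0,0,0,0.003,0,0,0.005],
    [0,0,0,0.006,0,0,0.005],
    [0,0,0,0.009,0,0,0.005],
    [0,0,0,0.012,0,0,0.005],
    [0,0,0,0.015,0,0,0.005]
  ]
}}

```text
t: 6.0
tool_pos: [492.6, 92.1, 48.4]
orientation: [0.812, 0.583, 0.0, 0.0]
force: [0.6, -0.3, -2.3]
grip_width: 16.5
```

```bash
cat >> h.py <<'E'
def st(X0=(483.9,63.6),yaw=71.5):
    s=robot.get_state();a=np.radians(yaw);u=np.array([np.cos(a),np.sin(a)]);n=np.array([-u[1],u[0]])
    d=s['tool_pos'][:2]-X0;f=s['force']
    print('along',round(d@u,2),'lat',round(d@n,2),'z',round(s['tool_pos'][2],1),'Fu',round(f[:2]@u,2),'Fn',round(f[:2]@n,2),'Fz',round(f[2],2),'t',round(s['t'],2))
E
python3 -c "
from h import *
go([483.9,64.3,48],71.5);st()"
```

```text
turn [ 0.01 -0.   -0.14] shift [-0.0291  0.0006  0.0004] | pos [492.6  92.1  48.4] yaw 71.36 F [ 0.58 -0.32 -2.28] T [ 0.   -0.    0.02] w 16.5 t 6.0
along 29.75 lat 0.76 z 48.4 Fu -0.12 Fn -0.65 Fz -2.28 t 6.0
```

{"name": "apply_moves", "arguments": {
  "plan": [
    [0,0,0,0.0025,0,0,0.005],
    [0,0,0,0.005,0,0,0.005],
    [0,0,0,0.0075,0,0,0.005],
    [0,0,0,0.01,0,0,0.005],
    [0,0,0,0.012,0,0,0.005]
  ]
}}

```text
t: 6.5
tool_pos: [496.4, 103.3, 48.3]
orientation: [0.812, 0.583, -0.0, -0.0]
force: [-0.6, 0.0, -3.2]
grip_width: 15.9
```

{"name": "apply_moves", "arguments": {
  "plan": [
    [0,0,0,0.001,0,0,0.005],
    [0,0,0,0.002,0,0,0.005],
    [0,0,0,0.003,0,0,0.005],
    [0,0,0,0.004,0,0,0.005],
    [0,0,0,0.005,0,0,0.005]
  ]
}}

```text
t: 7.0
tool_pos: [498.0, 107.9, 48.3]
orientation: [0.812, 0.583, -0.0, 0.0]
force: [-0.2, 0.3, -2.5]
grip_width: 16.6
```

```bash
python3 -c "
from h import *
st()"
```

```text
along 46.49 lat 0.71 z 48.3 Fu 0.26 Fn 0.28 Fz -2.49 t 7.0
```

{"name": "apply_moves", "arguments": {
  "plan": [
    [0,0,0,0.001,0,0,0.005],
    [0,0,0,0.002,0,0,0.005],
    [0,0,0,0.003,0,0,0.005],
    [0,0,0,0.004,0,0,0.005],
    [0,0,0,0.005,0,0,0.005]
  ]
}}

```text
t: 7.5
tool_pos: [499.5, 112.7, 48.3]
orientation: [0.812, 0.583, -0.0, -0.0]
force: [-0.9, -1.0, -1.9]
grip_width: 16.3
```

{"name": "apply_moves", "arguments": {
  "plan": [
    [0,0,0,0.001,0,0,0.005],
    [0,0,0,0.002,0,0,0.005],
    [0,0,0,0.003,0,0,0.005],
    [0,0,0,0.004,0,0,0.005],
    [0,0,0,0.004,0,0,0.005]
  ]
}}

```text
t: 8.0
tool_pos: [500.9, 116.6, 48.3]
orientation: [0.812, 0.583, 0.0, -0.0]
force: [-0.3, -1.0, -3.4]
grip_width: 16.4
```

```bash
cat > look.py <<'E'
from h import *
import sys
st()
im=robot.grab_frame('side')[:,:,::-1];cv2.imwrite(f'pics/look{sys.argv[1]}.png',cv2.resize(im[205:285,130:250],None,fx=6.5,fy=6.5,interpolation=2))
E
python3 look.py a
```

```text
along 55.62 lat 0.7 z 48.3 Fu -1.0 Fn -0.07 Fz -3.37 t 8.0
```

View pics/looka.png

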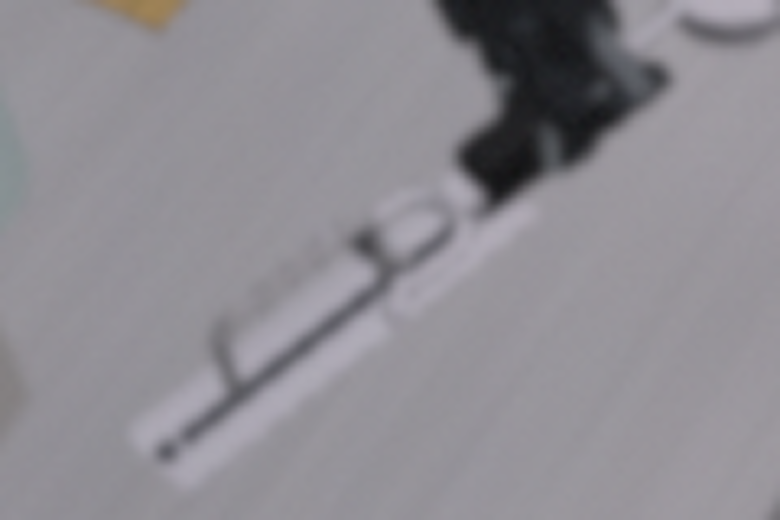

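The upright is at the gate (crop 383,262), and the loop is running ahead at about 1 N. I'll keep pushing in small steps.

{"name": "apply_moves", "arguments": {
  "plan": [
    [0,0,0,0.001,0,0,0.005],
    [0,0,0,0.002,0,0,0.005],
    [0,0,0,0.003,0,0,0.005],
    [0,0,0,0.004,0,0,0.005],
    [0,0,0,0.004,0,0,0.005]
  ]
}}

```text
t: 8.55
tool_pos: [502.0, 120.1, 48.3]
orientation: [0.812, 0.583, -0.0, 0.0]
force: [-1.0, -3.5, -2.3]
grip_width: 16.8
```

{"name": "apply_moves", "arguments": {
  "plan": [
    [0,0,0,0.001,0,0,0.005],
    [0,0,0,0.002,0,0,0.005],
    [0,0,0,0.003,0,0,0.005],
    [0,0,0,0.004,0,0,0.005],
    [0,0,0,0.004,0,0,0.005]
  ]
}}

```text
t: 9.05
tool_pos: [503.4, 123.9, 48.2]
orientation: [0.812, 0.583, -0.0, 0.0]
force: [-0.7, -4.5, -3.3]
grip_width: 16.6
```

```bash
python3 look.py b
```

```text
along 63.31 lat 0.67 z 48.2 Fu -4.48 Fn -0.8 Fz -3.3 t 9.05
```

View pics/lookb.png

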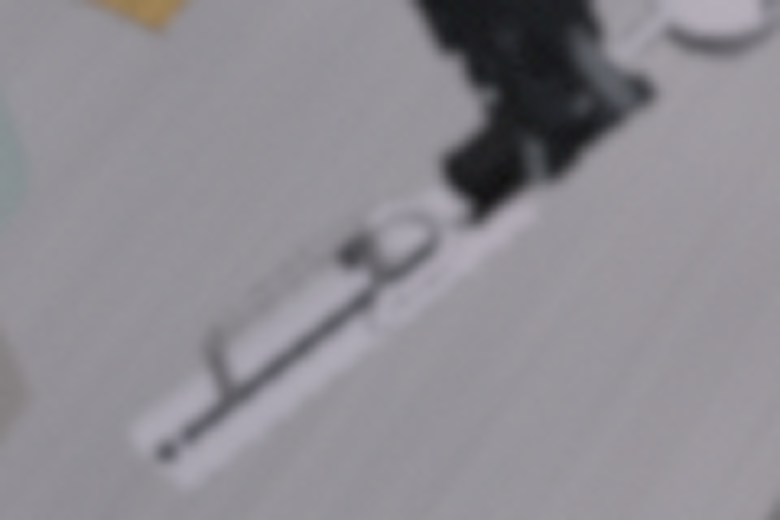

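The slot end is reached, and the gate is yielding at 4.5 N.

{"name": "apply_moves", "arguments": {
  "plan": [
    [0,0,0,0.001,0,0,0.005],
    [0,0,0,0.002,0,0,0.005],
    [0,0,0,0.003,0,0,0.005],
    [0,0,0,0.004,0,0,0.005],
    [0,0,0,0.004,0,0,0.005]
  ]
}}

```text
t: 9.6
tool_pos: [505.1, 127.6, 48.3]
orientation: [0.812, 0.583, 0.0, 0.0]
force: [0.6, -5.3, -3.2]
grip_width: 16.7
```

{"name": "apply_moves", "arguments": {
  "plan": [
    [0,0,0,0.001,0,0,0.005],
    [0,0,0,0.002,0,0,0.005],
    [0,0,0,0.003,0,0,0.005],
    [0,0,0,0.004,0,0,0.005],
    [0,0,0,0.004,0,0,0.005]
  ]
}}

```text
t: 10.1
tool_pos: [506.6, 131.4, 48.4]
orientation: [0.812, 0.583, 0.001, 0.001]
force: [1.8, -4.6, -2.8]
grip_width: 16.4
```

{"name": "apply_moves", "arguments": {
  "plan": [
    [0,0,0,0.001,0,0,0.005],
    [0,0,0,0.002,0,0,0.005],
    [0,0,0,0.003,0,0,0.005],
    [0,0,0,0.004,0,0,0.005],
    [0,0,0,0.004,0,0,0.005]
  ]
}}

```text
t: 10.6
tool_pos: [508.0, 135.5, 48.5]
orientation: [0.812, 0.583, 0.001, 0.0]
force: [3.6, -2.4, -3.7]
grip_width: 16.7
```

```bash
python3 look.py c
```

```text
along 75.8 lat -0.09 z 48.5 Fu -1.09 Fn -4.21 Fz -3.69 t 10.6
```

View pics/lookc.png

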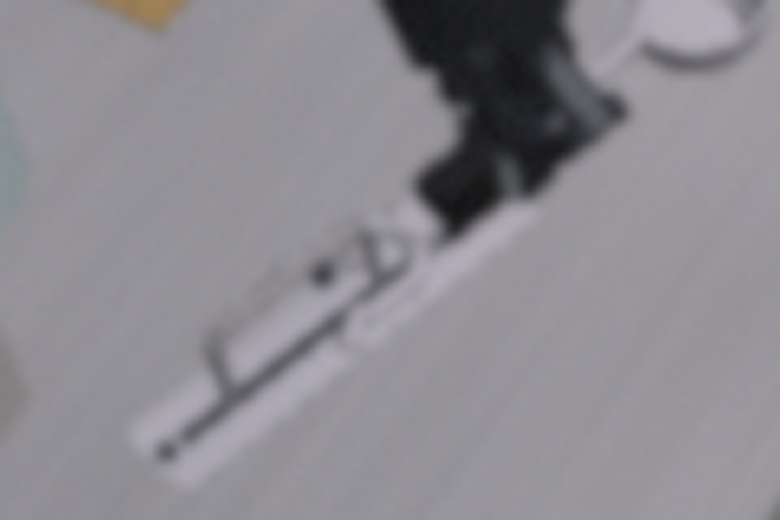

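The upright (crop 378,255) is past the pivot and the gate is pushing it sideways. I'll carry on more gently towards the seat.

{"name": "apply_moves", "arguments": {
  "plan": [
    [0,0,0,0.001,0,0,0.005],
    [0,0,0,0.002,0,0,0.005],
    [0,0,0,0.003,0,0,0.005],
    [0,0,0,0.004,0,0,0.005],
    [0,0,0,0.004,0,0,0.005]
  ]
}}

```text
t: 11.15
tool_pos: [509.1, 139.6, 48.5]
orientation: [0.812, 0.583, 0.001, 0.0]
force: [5.8, -0.6, -3.1]
grip_width: 16.5
```

{"name": "apply_moves", "arguments": {
  "plan": [
    [0,0,0,0.0005,0,0,0.005],
    [0,0,0,0.001,0,0,0.005],
    [0,0,0,0.0015,0,0,0.005],
    [0,0,0,0.002,0,0,0.005],
    [0,0,0,0.002,0,0,0.005]
  ]
}}

```text
t: 11.65
tool_pos: [508.3, 141.2, 48.1]
orientation: [0.812, 0.583, -0.001, -0.001]
force: [-0.1, -0.6, -1.9]
grip_width: 16.6
```

```bash
python3 look.py d
```

```text
along 81.39 lat 1.46 z 48.1 Fu -0.58 Fn -0.05 Fz -1.85 t 11.65
```

View pics/lookd.png

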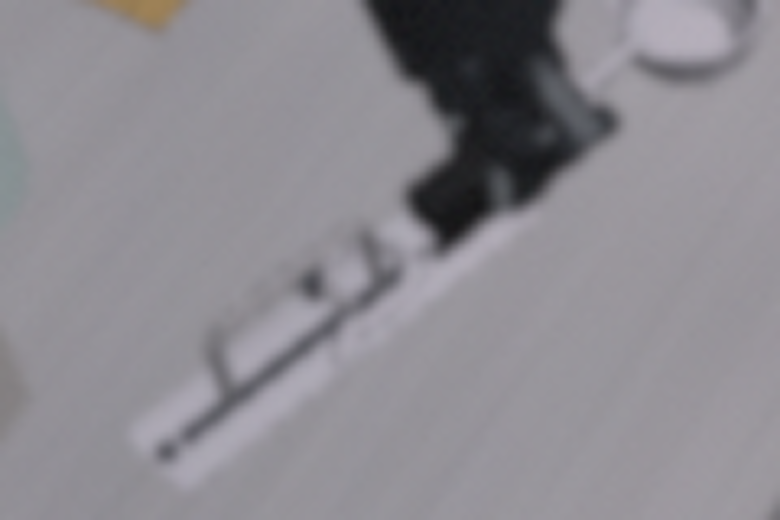

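The side force has dropped to zero, which fits the gate snapping shut. A small extra push will confirm the upright is home.

{"name": "apply_moves", "arguments": {
  "plan": [
    [0,0,0,0.0005,0,0,0.005],
    [0,0,0,0.001,0,0,0.005],
    [0,0,0,0.0015,0,0,0.005],
    [0,0,0,0.0015,0,0,0.005],
    [0,0,0,0.0015,0,0,0.005]
  ]
}}

```text
t: 12.2
tool_pos: [509.6, 142.5, 48.3]
orientation: [0.812, 0.583, -0.0, -0.0]
force: [-0.6, 0.6, -2.4]
grip_width: 17.0
```

```bash
python3 -c "
from h import *
st()"
```

```text
along 82.97 lat 0.67 z 48.3 Fu 0.33 Fn 0.78 Fz -2.39 t 12.2
```

{"name": "apply_moves", "arguments": {
  "plan": [
    [0,0,0,0.0005,0,0,0.005],
    [0,0,0,0.001,0,0,0.005],
    [0,0,0,0.0015,0,0,0.005],
    [0,0,0,0.0015,0,0,0.005],
    [0,0,0,0.0015,0,0,0.005]
  ]
}}

```text
t: 12.7
tool_pos: [510.1, 143.9, 48.3]
orientation: [0.812, 0.583, -0.0, -0.0]
force: [0.3, -0.9, -2.6]
grip_width: 16.5
```

```bash
python3 look.py e
```

```text
along 84.47 lat 0.65 z 48.3 Fu -0.76 Fn -0.58 Fz -2.55 t 12.7
```

View pics/looke.png

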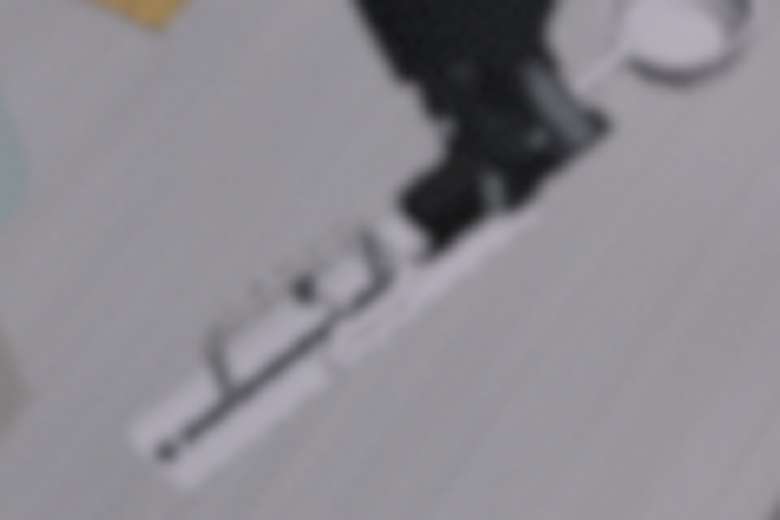

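{"name": "apply_moves", "arguments": {
  "plan": [
    [0,0,0,0.0005,0,0,0.005],
    [0,0,0,0.001,0,0,0.005],
    [0,0,0,0.0015,0,0,0.005],
    [0,0,0,0.0015,0,0,0.005],
    [0,0,0,0.0015,0,0,0.005]
  ]
}}

```text
t: 13.25
tool_pos: [510.6, 145.3, 48.3]
orientation: [0.812, 0.583, -0.0, 0.0]
force: [0.1, -0.3, -1.7]
grip_width: 16.5
```

```bash
python3 -c "
from h import *
st()"
```

```text
along 85.97 lat 0.63 z 48.3 Fu -0.24 Fn -0.19 Fz -1.75 t 13.25
```

{"name": "apply_moves", "arguments": {
  "plan": [
    [0,0,0,0.0005,0,0,0.005],
    [0,0,0,0.001,0,0,0.005],
    [0,0,0,0.0015,0,0,0.005],
    [0,0,0,0.0015,0,0,0.005],
    [0,0,0,0.0015,0,0,0.005]
  ]
}}

```text
t: 13.75
tool_pos: [510.9, 146.2, 48.3]
orientation: [0.812, 0.583, -0.001, 0.0]
force: [-1.1, -4.3, -2.2]
grip_width: 16.8
```

```bash
python3 -c "
from h import *
st()"
```

```text
along 86.92 lat 0.66 z 48.3 Fu -4.4 Fn -0.26 Fz -2.23 t 13.75
```

Home: 4.4 N at along = 86.9. Now I'll draw back: 18 mm free, then drag the loop.

{"name": "apply_moves", "arguments": {
  "plan": [
    [0,0,0,0,0,0,0.005],
    [0,0,0,-0.003,0,0,0.005],
    [0,0,0,-0.006,0,0,0.005],
    [0,0,0,-0.009,0,0,0.005],
    [0,0,0,-0.012,0,0,0.005]
  ]
}}

```text
t: 14.25
tool_pos: [507.2, 135.2, 48.3]
orientation: [0.812, 0.583, 0.0, -0.0]
force: [-0.6, 0.4, -2.1]
grip_width: 16.5
```

{"name": "apply_moves", "arguments": {
  "plan": [
    [0,0,0,-0.001,0,0,0.005],
    [0,0,0,-0.002,0,0,0.005],
    [0,0,0,-0.003,0,0,0.005],
    [0,0,0,-0.004,0,0,0.005],
    [0,0,0,-0.005,0,0,0.005]
  ]
}}

```text
t: 14.75
tool_pos: [505.6, 130.6, 48.3]
orientation: [0.812, 0.583, 0.0, 0.0]
force: [0.1, 0.2, -2.1]
grip_width: 16.7
```

{"name": "apply_moves", "arguments": {
  "plan": [
    [0,0,0,-0.001,0,0,0.005],
    [0,0,0,-0.002,0,0,0.005],
    [0,0,0,-0.003,0,0,0.005],
    [0,0,0,-0.004,0,0,0.005],
    [0,0,0,-0.005,0,0,0.005]
  ]
}}

```text
t: 15.25
tool_pos: [504.0, 125.9, 48.4]
orientation: [0.812, 0.583, 0.0, 0.0]
force: [0.4, 1.1, -2.5]
grip_width: 16.7
```

```bash
python3 look.py f
```

```text
along 65.43 lat 0.67 z 48.4 Fu 1.2 Fn -0.01 Fz -2.52 t 15.25
```

View pics/lookf.png

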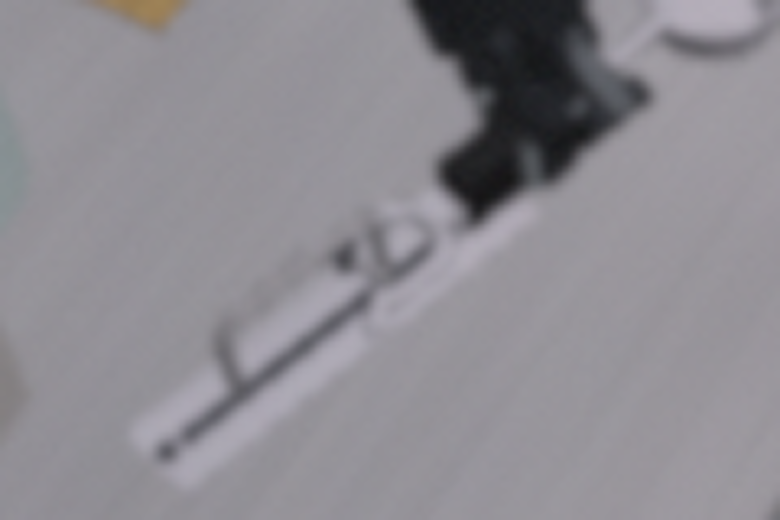

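The shut gate is dragging the loop back at ~1.2 N, so it holds.

{"name": "apply_moves", "arguments": {
  "plan": [
    [0,0,0,-0.002,0,0,0.005],
    [0,0,0,-0.004,0,0,0.005],
    [0,0,0,-0.006,0,0,0.005],
    [0,0,0,-0.008,0,0,0.005],
    [0,0,0,-0.01,0,0,0.005]
  ]
}}

```text
t: 15.8
tool_pos: [500.7, 116.3, 48.3]
orientation: [0.812, 0.583, -0.0, -0.0]
force: [0.3, 0.6, -2.6]
grip_width: 16.6
```

{"name": "apply_moves", "arguments": {
  "plan": [
    [0,0,0,-0.002,0,0,0.005],
    [0,0,0,-0.004,0,0,0.005],
    [0,0,0,-0.006,0,0,0.005],
    [0,0,0,-0.008,0,0,0.005],
    [0,0,0,-0.01,0,0,0.005]
  ]
}}

```text
t: 16.3
tool_pos: [497.6, 106.8, 48.3]
orientation: [0.812, 0.583, -0.0, -0.0]
force: [0.3, 1.3, -3.1]
grip_width: 16.3
```

```bash
python3 -c "
from h import *
st()"
```

```text
along 45.31 lat 0.76 z 48.3 Fu 1.3 Fn 0.15 Fz -3.07 t 16.3
```

{"name": "apply_moves", "arguments": {
  "plan": [
    [0,0,0,-0.0015,0,0,0.005],
    [0,0,0,-0.003,0,0,0.005],
    [0,0,0,-0.0045,0,0,0.005],
    [0,0,0,-0.006,0,0,0.005],
    [0,0,0,-0.007,0,0,0.005]
  ]
}}

```text
t: 16.8
tool_pos: [495.3, 100.2, 48.3]
orientation: [0.812, 0.583, -0.0, -0.0]
force: [-0.1, 1.9, -2.5]
grip_width: 16.5
```

{"name": "apply_moves", "arguments": {
  "plan": [
    [0,0,0,-0.0005,0,0,0.005],
    [0,0,0,-0.001,0,0,0.005],
    [0,0,0,-0.0015,0,0,0.005],
    [0,0,0,-0.002,0,0,0.005],
    [0,0,0,-0.002,0,0,0.005]
  ]
}}

```text
t: 17.3
tool_pos: [494.7, 98.4, 48.3]
orientation: [0.812, 0.583, -0.0, -0.0]
force: [0.0, 0.7, -2.4]
grip_width: 16.5
```

{"name": "apply_moves", "arguments": {
  "plan": [
    [0,0,0,-0.0005,0,0,0.005],
    [0,0,0,-0.001,0,0,0.005],
    [0,0,0,-0.0015,0,0,0.005],
    [0,0,0,-0.002,0,0,0.005],
    [0,0,0,-0.002,0,0,0.005]
  ]
}}

```text
t: 17.8
tool_pos: [494.1, 96.5, 48.3]
orientation: [0.812, 0.583, -0.0, 0.0]
force: [-0.9, 0.7, -2.7]
grip_width: 16.5
```

```bash
python3 -c "
from h import *
st()"
```

```text
along 34.41 lat 0.78 z 48.3 Fu 0.36 Fn 1.12 Fz -2.72 t 17.8
```

{"name": "apply_moves", "arguments": {
  "plan": [
    [0,0,0,-0.0005,0,0,0.005],
    [0,0,0,-0.001,0,0,0.005],
    [0,0,0,-0.0015,0,0,0.005],
    [0,0,0,-0.002,0,0,0.005],
    [0,0,0,-0.002,0,0,0.005]
  ]
}}

```text
t: 18.3
tool_pos: [493.4, 94.6, 48.3]
orientation: [0.812, 0.583, -0.0, -0.0]
force: [-0.5, 0.7, -3.0]
grip_width: 16.3
```

{"name": "apply_moves", "arguments": {
  "plan": [
    [0,0,0,-0.0005,0,0,0.005],
    [0,0,0,-0.001,0,0,0.005],
    [0,0,0,-0.0015,0,0,0.005],
    [0,0,0,-0.0015,0,0,0.005],
    [0,0,0,-0.0015,0,0,0.005]
  ]
}}

```text
t: 18.8
tool_pos: [493.0, 93.2, 48.3]
orientation: [0.812, 0.583, -0.0, 0.0]
force: [0.1, 0.4, -3.1]
grip_width: 16.6
```

```bash
python3 -c "
from h import *
st()"
```

```text
along 30.92 lat 0.78 z 48.3 Fu 0.45 Fn 0.01 Fz -3.07 t 18.8
```

{"name": "apply_moves", "arguments": {
  "plan": [
    [0,0,0,-0.0005,0,0,0.005],
    [0,0,0,-0.001,0,0,0.005],
    [0,0,0,-0.0015,0,0,0.005],
    [0,0,0,-0.0015,0,0,0.005],
    [0,0,0,-0.0015,0,0,0.005]
  ]
}}

```text
t: 19.3
tool_pos: [492.5, 91.8, 48.3]
orientation: [0.812, 0.583, -0.0, 0.0]
force: [0.1, 0.7, -2.7]
grip_width: 16.7
```

```bash
python3 look.py g
```

```text
along 29.42 lat 0.79 z 48.3 Fu 0.71 Fn 0.11 Fz -2.74 t 19.3
```

View pics/lookg.png

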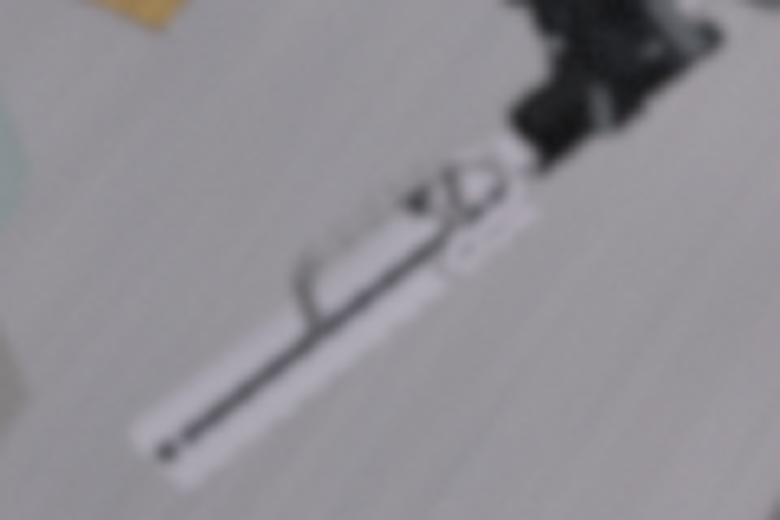

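The loop is following, with the upright inside the shut gate (crop ~(452,190)) and the far foot at (315,330). A little further to go.

{"name": "apply_moves", "arguments": {
  "plan": [
    [0,0,0,-0.0005,0,0,0.005],
    [0,0,0,-0.001,0,0,0.005],
    [0,0,0,-0.0015,0,0,0.005],
    [0,0,0,-0.0015,0,0,0.005],
    [0,0,0,-0.0015,0,0,0.005]
  ]
}}

```text
t: 19.85
tool_pos: [492.3, 91.1, 48.4]
orientation: [0.812, 0.583, 0.001, -0.0]
force: [2.1, 7.1, -3.9]
grip_width: 16.6
```

```bash
python3 -c "
from h import *
st()"
```

```text
along 28.71 lat 0.73 z 48.4 Fu 7.42 Fn 0.31 Fz -3.93 t 19.85
```

The gate holds against the slot end at 7.4 N. I'll hold there for half a second.

{"name": "apply_moves", "arguments": {
  "plan": [
    [0,0,0,0,0,0,0.005],
    [0,0,0,0,0,0,0.005],
    [0,0,0,0,0,0,0.005],
    [0,0,0,0,0,0,0.005],
    [0,0,0,0,0,0,0.005]
  ]
}}

```text
t: 20.35
tool_pos: [492.3, 91.1, 48.4]
orientation: [0.812, 0.583, 0.001, -0.0]
force: [1.0, 7.9, -3.5]
grip_width: 16.7
```

```bash
python3 look.py h;
```

```text
along 28.7 lat 0.75 z 48.4 Fu 7.78 Fn 1.57 Fz -3.46 t 20.35
```

View pics/lookh.png

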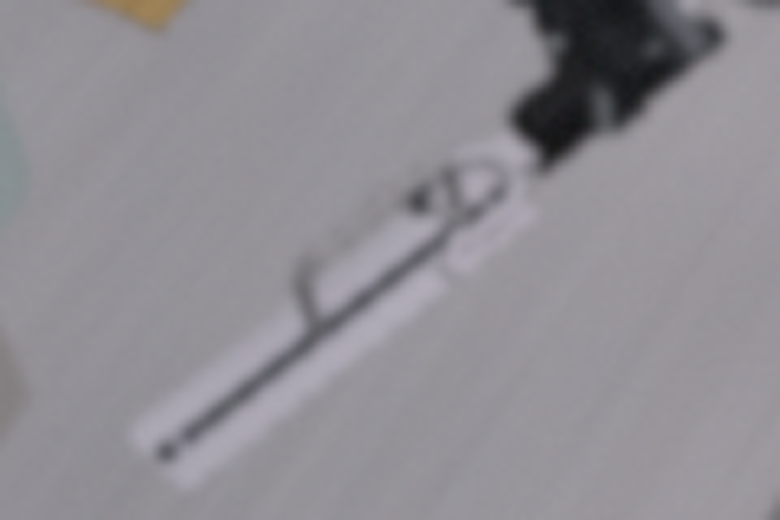

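{"name": "apply_moves", "arguments": {
  "plan": [
    [0,0,0,0.0015,0,0,0.005],
    [0,0,0,0.003,0,0,0.005],
    [0,0,0,0.0045,0,0,0.005],
    [0,0,0,0.006,0,0.0007,0.005],
    [0,0,0,0.006,0,0.0014,0.005]
  ]
}}

```text
t: 20.9
tool_pos: [494.0, 96.1, 46.9]
orientation: [0.812, 0.583, 0.0, 0.0]
force: [0.3, 0.1, -1.3]
grip_width: 16.7
```

```bash
python3 -c "
from h import *
st()"
```

```text
along 34.03 lat 0.73 z 46.9 Fu 0.16 Fn -0.23 Fz -1.31 t 20.9
```

Nearly on the shelf. I'll lower the last bit until Fz goes positive.

{"name": "apply_moves", "arguments": {
  "plan": [
    [0,0,0,0,0,0.0003,0.005],
    [0,0,0,0,0,0.0006,0.005],
    [0,0,0,0,0,0.0006,0.005],
    [0,0,0,0,0,0.0006,0.005],
    [0,0,0,0,0,0.0006,0.005]
  ]
}}

```text
t: 21.4
tool_pos: [493.9, 96.0, 46.6]
orientation: [0.812, 0.583, 0.0, 0.0]
force: [-3.1, 0.8, 6.2]
grip_width: 16.8
```

```bash
python3 -c "
from h import *
st()"
```

```text
along 33.94 lat 0.79 z 46.6 Fu -0.2 Fn 3.21 Fz 6.18 t 21.4
```

Now resting on the shelf (6 N upward). I'll release with the arm still; the pads swing back as they open.

{"name": "apply_moves", "arguments": {
  "plan": [
    [0,0,0,0,0,-0.0003,0.005],
    [0,0,0,0,0,-0.0003,0.02],
    [0,0,0,0,0,-0.0003,0.025],
    [0,0,0,0,0,-0.0003,0.03],
    [0,0,0,0,0,-0.0003,0.04]
  ],
  "force": 20
}}

```text
t: 21.9
tool_pos: [494.0, 96.0, 46.6]
orientation: [0.812, 0.583, 0.0, 0.0]
force: [-0.3, 0.8, 0.6]
grip_width: 39.9
```

{"name": "apply_moves", "arguments": {
  "plan": [
    [0,0,0,0,0,0,0.05],
    [0,0,0,0,0,0,0.06],
    [0,0,0,0,0,0,0.07],
    [0,0,0,0,0,-0.002,0.08],
    [0,0,0,0,0,-0.005,0.08]
  ]
}}

```text
t: 22.4
tool_pos: [493.9, 96.0, 51.7]
orientation: [0.812, 0.583, -0.0, -0.0]
force: [0.0, -0.3, 1.0]
grip_width: 79.8
```

```bash
python3 -c "
from h import *
go([483.9,64.3,200],71.5);st()"; python3 look.py i
```

```text
turn [-0.01  0.   -0.15] shift [-0.0333  0.0006 -0.1483] | pos [493.9  96.   51.7] yaw 71.35 F [ 0.04 -0.26  0.97] T [-0.   -0.02  0.03] w 79.8 t 22.4
along 33.92 lat 0.78 z 51.7 Fu -0.23 Fn -0.12 Fz 0.97 t 22.4
along 33.92 lat 0.78 z 51.7 Fu -0.23 Fn -0.12 Fz 0.97 t 22.4
```

View pics/looki.png

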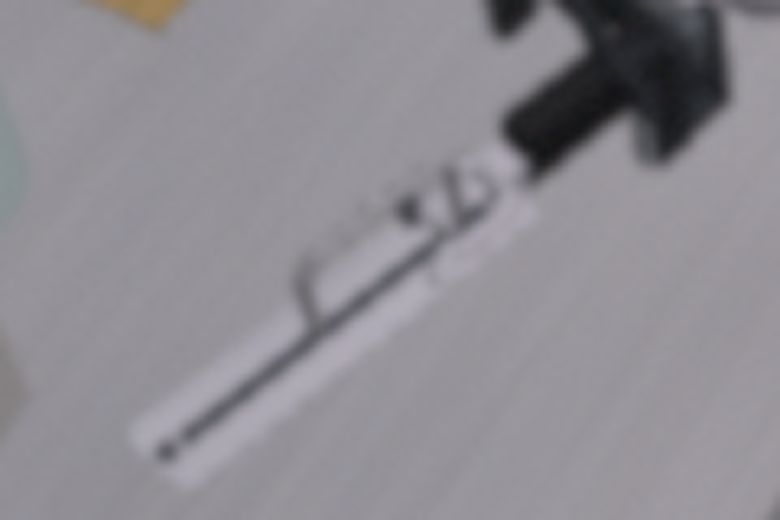

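Released, with both fingers clear of the grip. Retreating straight up.

{"name": "apply_moves", "arguments": {
  "plan": [
    [0,0,0,0,0,-0.015,0.08],
    [0,0,0,0,0,-0.035,0.08],
    [0,0,0,0,0,-0.065,0.08],
    [0,0,0,0,0,-0.1,0.08],
    [0,0,0,0,0,-0.13,0.08]
  ]
}}

```text
t: 22.95
tool_pos: [493.9, 96.0, 183.5]
orientation: [0.812, 0.583, 0.0, 0.0]
force: [0.2, 0.5, 0.6]
grip_width: 79.8
```

{"name": "apply_moves", "arguments": {
  "plan": [
    [0,0,0,-0.02,0,-0.02,0.08],
    [0,0,0,-0.05,0,-0.03,0.08],
    [0,0,0,-0.09,0,-0.03,0.08],
    [0,0,0,-0.12,0,-0.03,0.08],
    [0,0,0,-0.12,0,-0.03,0.08]
  ]
}}

```text
t: 23.45
tool_pos: [454.8, -20.0, 211.9]
orientation: [0.813, 0.582, -0.0, 0.0]
force: [1.1, 0.3, 0.4]
grip_width: 80.2
```

```bash
python3 look.py j; python3 - <<'E'
from h import *
f=robot.grab_frame('side')[:,:,::-1];g=robot.grab_frame('top')[:,:,::-1]
cv2.imwrite('pics/fin.png',np.hstack([cv2.resize(f,(400,300)),cv2.resize(g,(400,300))]))
o=lambda x,y:np.array([(x+.5)/6.5-.5+130,(y+.5)/6.5-.5+205])
E
```

```text
along -88.52 lat 1.07 z 211.9 Fu 0.6 Fn -0.97 Fz 0.37 t 23.45
```

View pics/lookj.png

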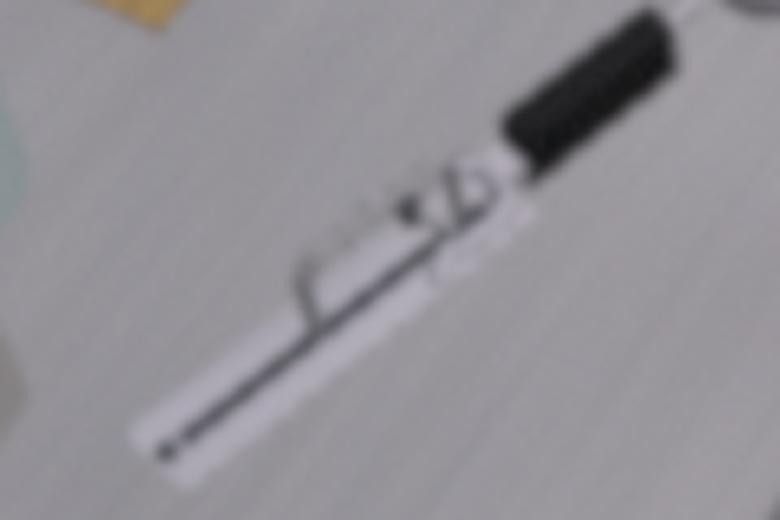

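View pics/fin.png

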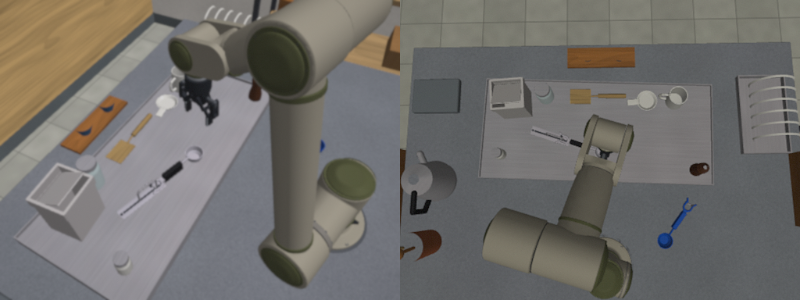

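The ladle lies flat with the near upright (crop 458,195) inside the hook. The bystanders are unmoved, and the arm is clear. Handing in.

```bash
python3 -c "
from rig import robot
print(robot.close_job())"
```

```text
the job is handed in; nothing more can be done
None
```

The ladle is clipped to the loop's near upright and lying flat on the shelf, and I handed the job in at about 23.6 s.

- **Push on:** The loop ran about 12 mm to its slot end, then the gate gave way at about 5 N. The gate's sideways load (up to about 6 N) then dropped to zero, which fits it snapping shut. The upright met the bottom of the hook at 4.4 N.
- **Draw back:** The shut gate pulled the loop about 40 mm to the other slot end and held 7.4 to 7.8 N for half a second. The highest force I read was about 8 N, against the 20 N limit, but readings come only at the end of each call, so a brief peak in between would not show.
- **Setting down:** I eased forward about 5 mm, lowered until the shelf pushed back with 6 N, then opened the fingers and moved away.

**Last checks:** The final pictures show the upright inside the hook, the ladle flat, the gripper clear, and the bystanders apparently where they were. I checked the bystanders only by eye. I could not measure the gate angle; that it is shut rests on the side-force drop and on its holding the pull. No check failed or disagreed.

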